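# Register a board on the x-y stage and present its heat sink above the processor

## Task

Register the circuit board: by its black knob, slide the carrier of the x-y stage until the round mark on the board stands under the tip of the fixed needle and keep it there for a second, then bring the square mark under the tip, keep it there for a second and leave the carrier so. Then take the larger, oblong finned heat sink out of the black tray and carry it, over whatever stands in between and without disturbing anything else, to the bare processor with the metal lid, and stop with it level about 6 mm above the lid, centred and squared up with it (long side along long side); its underside is sticky, so on the way and there it must touch no part of the stage, board or needle. The program finishes while still holding the heat sink hovering there, for the placement check.

Things in the scene. Friction and masses are not known exactly. Their poses are not given: they have to be found in the camera images.
- stage: x-y stage on a fixed aluminium base plate 270 x 290 x 12 mm; origin under the plate's centre, on the bench. Its x and y are the directions of the two slides: free travel +-45 mm in x, +-55 mm in y, about 1.5 N friction each, stays where it is left, does not turn. At mid-travel the board's centre is over this origin. 'The stage' means all that stands on it.
- knob_top (a point): centre of the top of the carrier's upright round black knob, 91 mm above the bench: 18 mm diameter, 36 mm of it graspable below this point (26 mm foot under that). It stands on the front wing of the carrier; the wing is 43 mm below this point, the board's edge 29 mm away in stage +x. Axes as the stage.
- round_mark (a point): centre of the round tinned ring (14 mm across) on the green board's top face, 56 mm above the bench; first mark. The board is 130 mm (stage x) by 174 mm (stage y), clamped in the carrier; parts near its edges are up to 18 mm tall, the clamps along its two y edges 3 mm above it.
- square_mark (a point): centre of the square tinned frame (14 mm across) on the board's top face; the second mark. Moves with the carrier.
- needle_tip (a point): tip of the fixed steel needle, 6 mm above the board's top face. From it the needle slopes up about 45 degrees towards stage -y to a 9 mm arm 111 mm above the bench (56 mm off), which runs in stage +x to a column at the back of the base; highest point 122 mm above the bench.
- pointer: the fixed needle pointer (column, arm, needle) as one body, part of the stage; origin at the stage's origin.
- processor_top (a point): centre of the top of the processor's metal lid, 59.5 mm above the bench: an oblong package 40 mm along this point's x by 30 mm along its y, 3.5 mm thick. Beside its long sides nothing within 45 mm is over 10 mm tall. Moves with the carrier; axes as the stage.
- heatsink: the larger heat sink: bare aluminium, 40 mm (x) by 30 mm (y), 24 mm tall, a 5 mm base with six 2 mm fins along x above it; outer fins flush with the base's sides, so it can be gripped 30 mm across y; 30 to 65 g. Origin at the centre of its underside, z up. Lies on the tray's floor, 4 mm above the bench, and turned at random.
- small_sink: the other heat sink in the tray, 26 x 26 x 12 mm, not wanted; stays where it lies. Origin at the centre of its underside.
- tray: black open tray 130 x 200 mm, 18 mm tall, walls and floor 4 mm, fixed; origin at the centre of its underside.
- flux_jar: amber jar, 52 mm in diameter, 58 mm tall, between tray and stage; bystander, origin under its centre.
- tip_tin: round steel tin, 68 mm in diameter, 47 mm tall, between tray and stage; bystander, origin under its centre.
- driver: screwdriver, 170 mm long, lying near the robot; bystander. Origin near its middle.
- tweezers: dark tweezers, about 130 mm long, 9 mm tall, lying near the robot; bystander.
- multimeter: multimeter 170 x 82 x 34 mm lying left of the stage; bystander.
- carrier: the board carrier with board and knob as one body; its origin is not a feature of it (it lies over the stage's origin in the middle of both travels, at bench height). Axes as the stage.
Not all that is in view belongs to the job. Leave any brown or red look-alike of the heatsink alone.

How it is judged:
On the way, in this order (a step that is already met when the one before it is completed fails the run):
1. the round mark is under the needle tip, carrier at rest (horizontal distance between round_mark and needle_tip below 0.004 m and linear speed of carrier below 0.01 m/s), for 0.5 s.
2. the square mark is under the needle tip, carrier at rest (horizontal distance between square_mark and needle_tip below 0.004 m and linear speed of carrier below 0.01 m/s), for 0.5 s.
3. the oblong heat sink is lifted out of the tray (height (world z) of heatsink above 0.04 m), for 0.2 s.
At the end, for the whole second after the job is handed in: The square mark is within 4 mm of the needle tip (seen from above); the larger heat sink is held by the fingers, at rest, 2 to 12 mm above the processor's lid, centred on it within 4 mm, long side along long side and level within 5 degrees, and neither it nor the robot touches the stage (horizontal distance between square_mark and needle_tip below 0.004 m and horizontal distance between heatsink and processor_top below 0.004 m and z of heatsink in the frame of processor_top between 0.002 and 0.012 m and angle between the x axis of heatsink and the x axis of processor_top, either way round below 0.09 rad and angle between heatsink's own z axis and vertical below 0.09 rad and linear speed of heatsink below 0.01 m/s and contact force between heatsink and stage below 0.05 N and contact force between the fingers and heatsink above 2 N and contact force between each of the arm, the fingers and stage below 0.5 N); the arm keeps its last pose, push and grip.
It fails at once if the sticky heat sink touches a part of the stage, board or needle (contact force between heatsink and stage above 0.2 N).
It fails at once if the needle pointer is struck (contact force between anything else and pointer above 2 N).
It fails at once if a bystander or the small heat sink is moved by more than 15 mm (distance of any of small_sink, flux_jar, tip_tin, driver, tweezers, multimeter from where it was at the start of the episode above 0.015 m).
It also fails if it takes over 61 s, if anything falls off the work surface, if the arm or the gripper's body presses on something with over 40 N, if the wrist force passes 120 N, or if a joint passes its speed limit or range.

## Robot

A 6-joint arm with a two-finger parallel gripper is mounted at the origin on the work surface. World frame = base frame: x ahead of the robot, y to its left, z up, the work surface at z = 0. Lengths are in m, angles in rad, forces in N, time in s.
With the tool pointing down it reaches from about 0.35 to 0.85 m from the base axis. Payload 8.1 kg.
Tool frame: the origin (TCP) lies at the very end of the fingers, on their centre line; the grasp point (between the pads) lies 19 mm behind it; z points along the fingers, y is the line along which they close (so a half turn about z gives the same grasp; the last joint's range is limited). The gripper opens to 93 mm and grips with 3 to 60 N. Pads are 15 mm wide; open, the fingers measure 128 mm over their backs; the gripper's body (75 mm by 188 mm) begins 65 mm behind the grasp point.
Start: joints at [1.128, 0.13, 1.488, -0, 1.523, -0.085], TCP at [0.21, 0.562, 0.219] pointing down, gripper open.
Joint ranges: [-2.96, 2.96], [-0.89, 2.26], [0.02, 2.5], [-1.34, 4.48], [0, 2.73], [-2.66, 2.66]. Speed limits (rad/s): [2.39, 2.39, 2.79, 3.14, 3.14, 3.14].

## Interface

Orientations are given as a rotation vector (axis times angle).
In Python, from plant import robot, imaging gives the robot as it stands.
- The arm moves only by the tool jog_arm, never from a script. Its argument "rows" is a list of rows, each a list of 2 entries, a list of its own where there are three numbers: the shift along the tool's x, y, z each as a share of 0.2 m, from -1 to 1, then the turn, a rotation vector about the tool's x, y, z each as a share of pi/2 rad, from -1 to 1. A call has 1 to 5 rows; each row is the pose to reach, as a shift and turn from the pose commanded when the call began, along the tool's axes at that moment; what a row does not reach only later rows make up. A row lasts 1/10 s, in which the tool goes at most 50 mm and 8.59 degrees, less where a joint would pass 70% of its speed; a pose out of reach is approached as far as the arm can. A call with a number of a shift or a turn outside -1 to 1 is refused whole. A call with a gripper value outside its range is refused whole. "hand" is the closure, from -1 (fully open) to 1 (shut), set as the call begins (left out, the last holds). The fingers move at their own pace and stop on an object; "squeeze" is the grip in N (left out, the last holds). Time passes only in rows, so rows that repeat a pose let the fingers close. It gives the time, the measured TCP pose, the force, the opening and the grip force at its end, in the units of the state.
- robot.read_state(): the state, without advancing time (a new reading comes with each control period).
- imaging.read_camera(name): name is "scene" or "top"; returns a dict with "frame" (480x640x3 uint8, red, green, blue), "vertical_fov" (degrees; the focal length in pixels is half the picture's height over the tangent of half this angle, whatever the lens; pixels are square), "cx", "cy" (the principal point, pixels), "R" (3x3) and "t" (3): a world point X has camera coordinates R X + t. Camera axes: x right, y down, z forward; pixel columns grow to the right and rows downward; lengths in m; the calibration is good to about 2 mm. A picture is of the moment at which its call begins. There is no depth.
- robot.close_job(): hands the job in; it is judged then, once.
The state is a dict: "t": time; "q": joint angles; "dq": joint speeds; "joint_torque": joint torques, N m; "tool_pos": TCP position; "orientation": TCP orientation; "force": force on the tool from outside, world axes, zero at the start; "wrist_torque": the same for the moment, N m; "opening": finger opening in m; "gripper_force": force on a finger pad.
Only numpy, scipy, OpenCV 4.12 (cv2) and the standard library are available. Lean on these libraries where they do the work, as an engineer would, in place of code of your own. Each camera call takes 0.05 s, during which the arm holds its last target. There are 200 camera calls.

## Working session

There is one attempt and no reset: what is moved stays moved. The work goes in short steps, Python scripts to look and compute and a tool call to move; the robot and the scene stay as the last step left them, time stands still between calls to the robot, and variables do not carry over. Pictures are saved under pics/ and viewed, at most 10 in all, crops included, and the job is handed in when it is done.

Besides the shell and the picture viewer there is one more tool, called after "Call:" as name([rows], argument=value, ...), one row to a line, values as JSON. jog_arm: Moves the arm, as the interface text tells. Its arguments: {"type":"object","properties":{"rows":{"type":"array"},"hand":{"type":"number"},"squeeze":{"type":"number"}},"required":["rows"]}

```bash
mkdir -p pics; ls
cat > h.py <<'E'
import numpy as np, cv2
from plant import robot, imaging
from scipy.spatial.transform import Rotation as Ro
def cam(n,save=None):
    c=imaging.read_camera(n); c['f']=240/np.tan(np.radians(c['vertical_fov'])/2)
    if save: cv2.imwrite('pics/'+save,cv2.cvtColor(c['frame'],cv2.COLOR_RGB2BGR))
    return c
def ray(c,u,v):
    R=np.array(c['R']);t=np.array(c['t'])
    d=R.T@np.array([(u-c['cx'])/c['f'],(v-c['cy'])/c['f'],1.]); return -R.T@t,d
def onz(c,u,v,z):
    o,d=ray(c,u,v); return o+d*(z-o[2])/d[2]
def proj(c,X):
    p=np.array(c['R'])@np.array(X)+np.array(c['t']); return p[:2]/p[2]*c['f']+[c['cx'],c['cy']]
E
python3 - <<'E'
from h import *
for n in('scene','top'):
    c=cam(n,n+'0.png'); print(n,{k:v for k,v in c.items() if k!='frame'}, -np.array(c['R']).T@c['t'])
print(robot.read_state())
E
```

```text
pics
scene {'vertical_fov': 46.820915662917564, 'cx': 316.0386333034851, 'cy': 242.62004949421822, 'R': array([[ 0.84277458,  0.53825332, -0.00379149],
       [ 0.27958   , -0.44375215, -0.85142178],
       [-0.45996309,  0.71649661, -0.5244679 ]]), 't': array([-0.47365598, -0.04311469,  1.55016846]), 'f': np.float64(554.3296621473706)} [ 1.12425949 -0.87487577  0.77450894]
top {'vertical_fov': 54.037928648264625, 'cx': 319.10550079044094, 'cy': 238.29144729627492, 'R': array([[ 0.01850558, -0.99942233, -0.0285053 ],
       [-0.99092619, -0.01453723, -0.13361866],
       [ 0.13312708,  0.03071934, -0.99062279]]), 't': array([0.06808493, 0.54651743, 1.24147797]), 'f': np.float64(470.6413531096768)} [0.37502415 0.03785306 1.30480207]
{'t': 0.1, 'q': array([ 1.12759385e+00,  1.31066858e-01,  1.48918148e+00, -3.61344151e-06,
        1.52298599e+00, -8.54189511e-02]), 'dq': array([ 0.00108036, -0.00139649, -0.00304524,  0.00089229,  0.00029172,
       -0.00188221]), 'joint_torque': array([ 1.27790147e-03, -5.61347723e+01, -4.93091190e+01,  7.70588662e-02,
        2.92045431e-02, -9.61047749e-05]), 'tool_pos': array([0.2098898 , 0.56154386, 0.21769747]), 'orientation': array([-5.58936130e-01, -3.09103801e+00,  2.49032213e-03]), 'force': array([-0.35428824,  0.17087959, -0.42613266]), 'wrist_torque': array([-0.04201209,  0.02281275, -0.01541107]), 'gripper_force': 0.0, 'opening': 0.09307162564585132}
```

View pics/scene0.png

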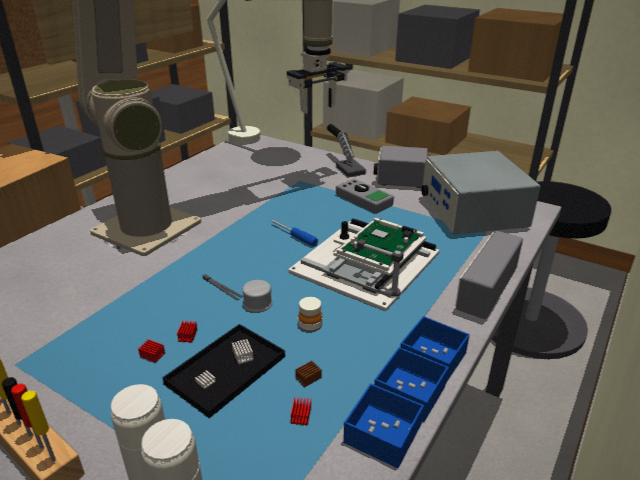

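View pics/top0.png

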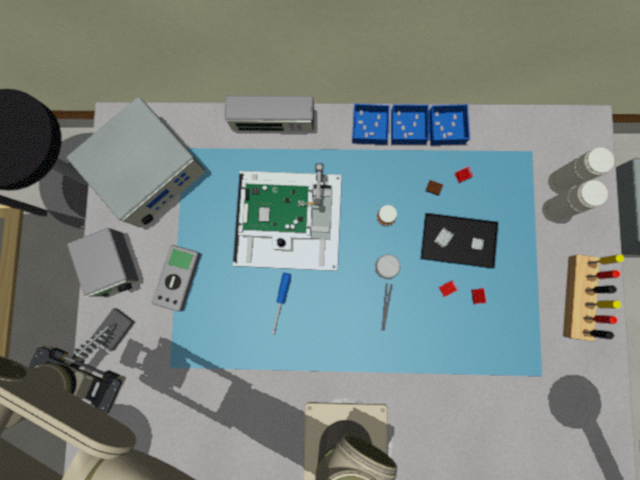

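The top view has the stage at about (288,220), the knob at (281,242) and the tray at (460,240). Heat sink candidates:
- Oblong bare sink in the tray: top (443,238), scene (242,350).
- Small bare sink in the tray: top (477,244), scene (205,380).
- Red and brown decoys outside the tray: top (448,288), (478,296), (463,174) and (434,187).

I choose the larger bare one in the tray.

Run:
```python
import cv2,numpy as np
t=cv2.imread('pics/top0.png');s=cv2.imread('pics/scene0.png')
cv2.imwrite('pics/c1.png',cv2.resize(t[165:275,228:348],None,fx=5.4,fy=5.4,interpolation=cv2.INTER_CUBIC))
a=cv2.resize(s[210:310,285:445],None,fx=5,fy=5,interpolation=cv2.INTER_CUBIC)
cv2.imwrite('pics/c2.png',a)
b=cv2.resize(t[205:275,415:505],(540,420),interpolation=cv2.INTER_CUBIC)
cv2.imwrite('pics/c3.png',b)
```

```text
(no output)
```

View pics/c1.png

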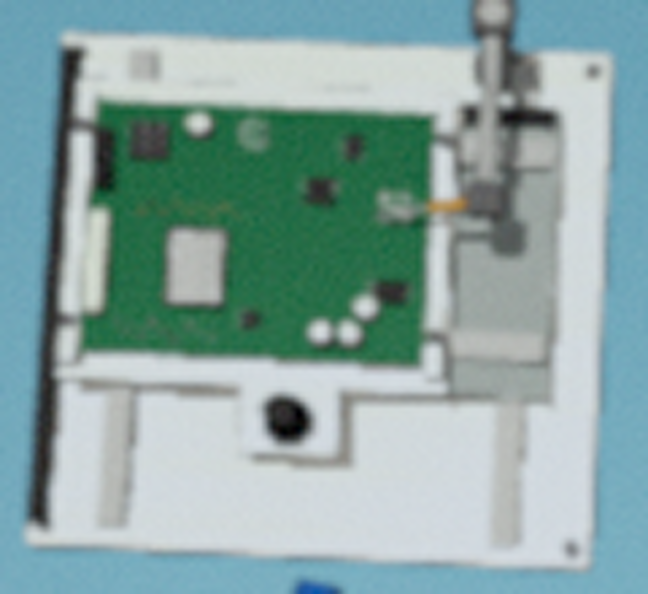

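View pics/c2.png

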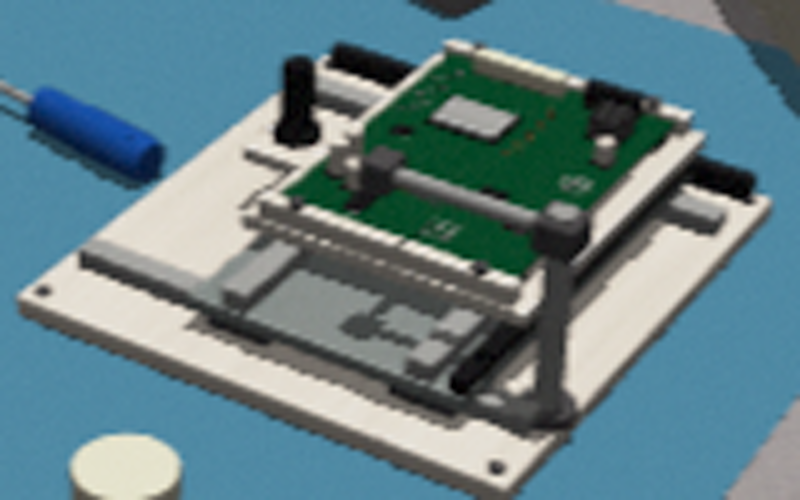

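View pics/c3.png

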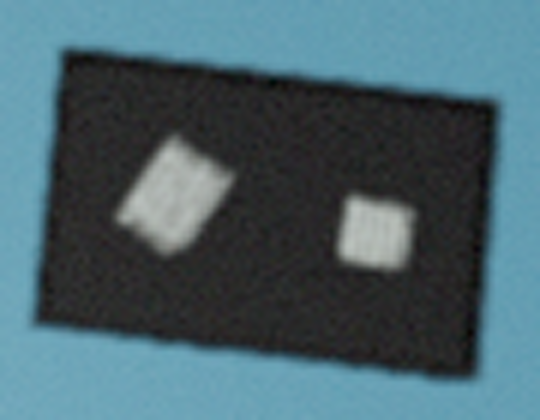

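Crop c1 shows the round ring at top px (274.9,190) and the square frame at about (301,203). The orange needle ends near (306,203), and the end block of the arm is at about (318,202). The scene crop has the round mark at (400,247) and the square at (373,256). In the tray crop the left part is the oblong one, at about (444,238), and its fins run along its long side. That confirms the choice.

```bash
cat >> h.py <<'E'
def rect(c,mask,z):
    k,_=cv2.findContours(mask.astype(np.uint8),cv2.RETR_EXTERNAL,cv2.CHAIN_APPROX_NONE); k=max(k,key=cv2.contourArea)
    P=np.array([onz(c,u,v,z)[:2] for u,v in k[:,0,:]])*1000
    return cv2.minAreaRect(P.astype(np.float32))
def box(mask,u0,u1,v0,v1):
    m=np.zeros_like(mask);m[v0:v1,u0:u1]=mask[v0:v1,u0:u1];return m
E
python3 - <<'E'
from h import *
c=cam('top');f=c['frame'].astype(int)
s=lambda u,v:(228+u/5.4-.4,165+v/5.4-.4)
for n,p,z in[('pl',(65,32),.012),('pl',(612,52),.012),('pl',(588,570),.012),('pl',(25,540),.012),('round',(253,135),.056),('sq',(394,206),.056),('knob',(287,418),.091),('tip?',(415,207),.062),('block',(486,198),.111),('col',(493,12),.115),('jar',None,.058),('tin',None,.047)]:
    p=s(*p) if p else {'jar':(387,215),'tin':(388,266)}[n]
    print(n,np.round(p,1),np.round(onz(c,*p,z)*1000,1))
r,g,b=f[...,0],f[...,1],f[...,2]
print('board',rect(c,cv2.morphologyEx(box((g>r+25)&(g>b+15),225,345,165,275).astype(np.uint8),cv2.MORPH_CLOSE,np.ones((5,5))),.056))
gray=(f.max(2)-f.min(2)<35)&(f.min(2)>115)
print('proc',rect(c,box(gray,256,272,203,225),.0595))
print('hs',rect(c,box((f.min(2)>100)&(r>g-25),430,457,222,252),.028))
print('small',rect(c,box((f.min(2)>100),468,488,232,255),.016))
print('tray',rect(c,box((f.max(2)<70),415,505,205,275),.018))
S=cam('scene')
for n,(u,v),z in[('round',(575,183),.056),('sq',(440,230),.056),('knob',(298,62),.091)]:
    print('scene',n,np.round(onz(S,285+u/5-.4,210+v/5-.4,z)*1000,1))
cv2.imwrite('pics/d1.png',cv2.cvtColor(cv2.resize(c['frame'][190:215,285:330],None,fx=17,fy=17,interpolation=cv2.INTER_NEAREST),cv2.COLOR_RGB2BGR))
E
```

```text
pl [239.6 170.5] [739.7 307.5  12. ]
pl [340.9 174.2] [732.   19.7  12. ]
pl [336.5 270.2] [461.2  28.6  12. ]
pl [232.2 264.6] [471.8 317.   12. ]
round [274.5 189.6] [674.9 200.7  56. ]
sq [300.6 202.7] [639.3 128.6  56. ]
knob [280.7 242. ] [526.9 175.3  91. ]
tip? [304.5 202.9] [637.6 117.7  62. ]
block [317.6 201.3] [632.1  80.6 111. ]
col [318.9 166.8] [722.8  78.8 115. ]
jar [387 215] [ 608.2 -104.4   58. ]
tin [388 266] [ 472.2 -108.2   47. ]
board ((625.60009765625, 195.9414520263672), (171.0762939453125, 127.93546295166016), 87.93700408935547)
proc ((607.7424926757812, 226.74928283691406), (35.6706657409668, 27.298446655273438), 0.775436282157898)
hs ((554.1593017578125, -260.71405029296875), (34.26549530029297, 46.54585266113281), 53.211395263671875)
small ((540.2470092773438, -354.02557373046875), (30.065170288085938, 28.852821350097656), 79.23416137695312)
tray ((548.68017578125, -305.4034118652344), (196.473876953125, 126.7299575805664), 83.22054290771484)
scene round [675.8 201.5  56. ]
scene sq [639.7 128.8  56. ]
scene knob [531.5 179.3  91. ]
```

View pics/d1.png

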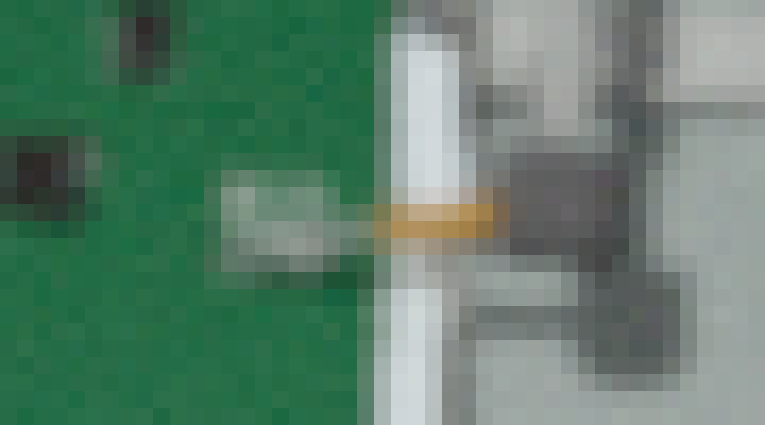

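The square mark is nearly under the needle already, with the tip somewhere near px (302.6,204). The tip should show clearly against plain green once the carrier has moved. Now I plan the knob approach.

```bash
cat >> h.py <<'E'
def plan(x,y,z,yaw):  # mm, deg of tool y in world
    s=robot.read_state(); R=Ro.from_rotvec(s['orientation']).as_matrix(); a=np.radians(yaw)
    T=np.array([[-np.sin(a),np.cos(a),0],[np.cos(a),np.sin(a),0],[0,0,-1]])
    d=np.array([x,y,z])/1000-s['tool_pos']
    print('shift',np.round(R.T@d/.2,3),'turn',np.round(Ro.from_matrix(R.T@T).as_rotvec()/(np.pi/2),3),'mm',np.round(d*1000,1),'yaw',np.round(np.degrees(np.arctan2(R[1,1],R[0,1])),2),'t',s['t'],'F',np.round(s['force'],1),'op',round(s['opening'],4),'g',s['gripper_force'])
E
python3 -c "
from h import *
plan(529,176,160,88)"
```

```text
shift [-2.17  -1.247  0.291] turn [-0.001 -0.    -0.206] mm [ 319.  -385.7  -58. ] yaw 69.5 t 0.2 F [-0.6  0.7 -0.1] op 0.0927 g 0.0
```

Call:
jog_arm([
  [[-0.8,-0.45,0],[0,0,0]],
  [[-0.8,-0.45,0],[0,0,0]],
  [[-0.8,-0.45,0],[0,0,0]],
  [[-0.8,-0.45,0],[0,0,0]],
  [[-0.8,-0.45,0],[0,0,0]],
])

```text
t: 0.7
tool_pos: [0.331, 0.4187, 0.2186]
orientation: [0.565, 3.089, -0.001]
force: [-0.3, 0.2, -0.2]
opening: 0.093
gripper_force: 0.0
```

Call:
jog_arm([
  [[-0.8,-0.45,0],[0,0,0]],
  [[-0.8,-0.45,0],[0,0,0]],
  [[-0.8,-0.45,0],[0,0,0]],
  [[-0.8,-0.45,0],[0,0,0]],
  [[-0.8,-0.45,0],[0,0,0]],
])

```text
t: 1.2
tool_pos: [0.4488, 0.2788, 0.2185]
orientation: [0.565, 3.09, -0.001]
force: [-0.2, 1.0, -0.1]
opening: 0.093
gripper_force: 0.0
```

Call:
jog_arm([
  [[-0.57,-0.34,0.0],[0,0,-0.206]],
  [[-0.57,-0.34,0.0],[0,0,-0.206]],
  [[-0.57,-0.34,0.0],[0,0,-0.206]],
  [[-0.57,-0.34,0.0],[0,0,-0.206]],
  [[-0.57,-0.34,0.0],[0,0,-0.206]],
])

```text
t: 1.7
tool_pos: [0.5295, 0.1783, 0.2183]
orientation: [-0.057, -3.14, -0.001]
force: [-0.5, 0.5, -0.2]
opening: 0.0926
gripper_force: 0.0
```

```bash
python3 -c "
from h import *
plan(529,176,62,88)"
```

```text
shift [ 0.002 -0.012  0.781] turn [ 0.    -0.001 -0.001] mm [  -0.5   -2.3 -156.3] yaw 87.94 t 1.7 F [-0.5  0.5 -0.2] op 0.0926 g 0.0
```

Call:
jog_arm([
  [[0,-0.01,0.78],[0,0,0]],
  [[0,-0.01,0.78],[0,0,0]],
  [[0,-0.01,0.78],[0,0,0]],
  [[0,-0.01,0.78],[0,0,0]],
  [[0,-0.01,0.78],[0,0,0]],
])

```text
t: 2.2
tool_pos: [0.5277, 0.1769, 0.0617]
orientation: [-0.052, -3.137, 0.001]
force: [0.4, 0.4, 0.7]
opening: 0.0932
gripper_force: 0.0
```

Call:
jog_arm([
  [[0,0,0],[0,0,0]],
  [[0,0,0],[0,0,0]],
  [[0,0,0],[0,0,0]],
  [[0,0,0],[0,0,0]],
  [[0,0,0],[0,0,0]],
], hand=1, squeeze=25)

```text
t: 2.7
tool_pos: [0.5302, 0.1758, 0.0635]
orientation: [0.054, 3.14, 0.001]
force: [0.7, -0.5, -0.1]
opening: 0.0576
gripper_force: 0.0
```

Call:
jog_arm([
  [[0,0,0],[0,0,0]],
  [[0,0,0],[0,0,0]],
  [[0,0,0],[0,0,0]],
  [[0,0,0],[0,0,0]],
  [[0,0,0],[0,0,0]],
])

```text
t: 3.2
tool_pos: [0.5296, 0.176, 0.0625]
orientation: [-0.054, -3.141, -0.001]
force: [0.6, -2.9, 0.1]
opening: 0.0177
gripper_force: 14.4
```

Call:
jog_arm([
  [[0,0,0],[0,0,0]],
  [[0.03,-0.05,0],[0,0,0]],
  [[0.06,-0.1,0],[0,0,0]],
  [[0.09,-0.15,0],[0,0,0]],
  [[0.11,-0.2,0],[0,0,0]],
])

```text
t: 3.7
tool_pos: [0.5056, 0.1356, 0.0625]
orientation: [-0.054, -3.141, -0.0]
force: [1.3, 3.0, -3.3]
opening: 0.0174
gripper_force: 25.0
```

Call:
jog_arm([
  [[0.03,-0.05,0],[0,0,0]],
  [[0.06,-0.1,0],[0,0,0]],
  [[0.08,-0.137,0],[0,0,0]],
  [[0.08,-0.137,0],[0,0,0]],
  [[0.08,-0.137,0],[0,0,0]],
])

```text
t: 4.2
tool_pos: [0.4889, 0.1091, 0.0625]
orientation: [-0.055, -3.14, 0.001]
force: [-1.2, -0.9, -1.5]
opening: 0.0174
gripper_force: 25.0
```

Run:
```python
from h import *
c=cam('top','top1.png');S=cam('scene');plan(490,110,62,88)
a=cv2.resize(c['frame'][185:220,280:330],(800,560),interpolation=cv2.INTER_CUBIC)
cv2.imwrite('pics/e1.png',cv2.cvtColor(a,cv2.COLOR_RGB2BGR))
```

```text
shift [-0.004  0.002  0.003] turn [-0. -0.  0.] mm [ 0.8  0.4 -0.5] yaw 88.04 t 4.3 F [-1.7 -1.5 -1.3] op 0.0174 g 24.999665200011805
```

View pics/e1.png

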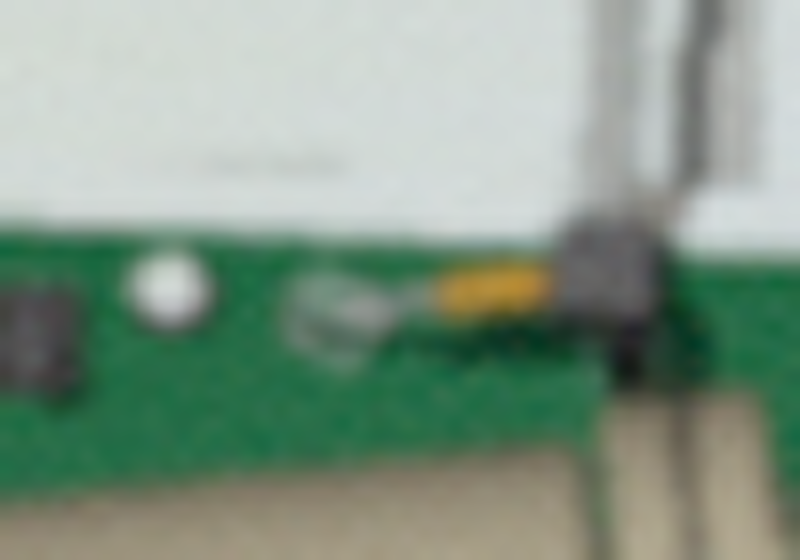

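The ring is centred near top px (301,205), and the needle's orange part ends at about (307.5,203.4). The steel tip merges with the ring, so I shift the carrier aside to see the tip on plain green.

Call:
jog_arm([
  [[0,0.03,0],[0,0,0]],
  [[0,0.06,0],[0,0,0]],
  [[0,0.09,0],[0,0,0]],
  [[0,0.09,0],[0,0,0]],
  [[0,0.09,0],[0,0,0]],
])

```text
t: 4.8
tool_pos: [0.49, 0.1285, 0.0625]
orientation: [-0.052, -3.141, -0.001]
force: [-0.5, 1.4, -2.9]
opening: 0.0175
gripper_force: 25.0
```

Run:
```python
from h import *
fs=[cam('top') for _ in range(8)];c=fs[0]
m=np.mean([k['frame'].astype(float) for k in fs],0).astype(np.uint8); np.save('avg1.npy',m)
b=cam('top1') if 0 else None
a=cv2.resize(m[190:215,280:325],(792,440),interpolation=cv2.INTER_NEAREST)
cv2.imwrite('pics/e2.png',cv2.cvtColor(a,cv2.COLOR_RGB2BGR))
print((m[198:210,290:316,0].astype(int)))
print('geo',proj(c,[.6341,.1366,.062]),robot.read_state()['tool_pos'])
```

```text
[[192 193 192 194 195 193 194 194 193 195 196 197 197 197 200 202 202 202
  201 203 205 209 210 205 191 162]
 [116 116 121 125 128 128 127 127 130 138 145 147 148 149 158 166 169 168
  168 170 179 188 190 180 156 122]
 [ 35  38  47  55  59  54  51  50  52  60  69  72  73  73  81  91  92  92
   93  97 107 117 120 113 102  95]
 [ 34  50  71  87  89  76  46  33  29  34  33  34  33  33  36  40  45  63
   87 100 116 126 127 117 101  98]
 [ 48  78 104 118 120 104  69  40  35  36  43  45  52  57  61  72  90 116
  145 158 166 175 175 157 123 103]
 [ 58  90 105 104 109  99  85  52  40  52  70  88 100 103 101 104 116 142
  166 168 167 165 161 142 110  94]
 [ 61  89 103 109 114 101  90  60  52  64  87 113 127 123 110  95  89 108
  126 121 108 101  90  77  67  64]
 [ 58  86  97  96 103 103  88  60  51  46  56  69  77  77  65  51  43  51
   59  54  47  38  29  27  31  34]
 [ 49  73  88  90 103 101  70  44  42  33  30  24  29  26  23  27  24  24
   21  28  34  32  27  34  39  30]
 [ 40  48  55  58  65  63  46  36  35  34  33  33  32  35  35  32  34  37
   42  50  51  44  55  73  80  67]
 [ 34  37  38  36  38  37  34  36  36  39  35  39  36  35  38  41  52  72
   81  84  79  72  90 111 120 107]
 [ 39  38  38  38  37  36  37  37  35  37  38  35  36  38  36  48  80 109
  120 119 106  91 111 133 137 128]]
geo [297.41511342 204.12531019] [0.48997197 0.12758606 0.0625525 ]
```

View pics/e2.png

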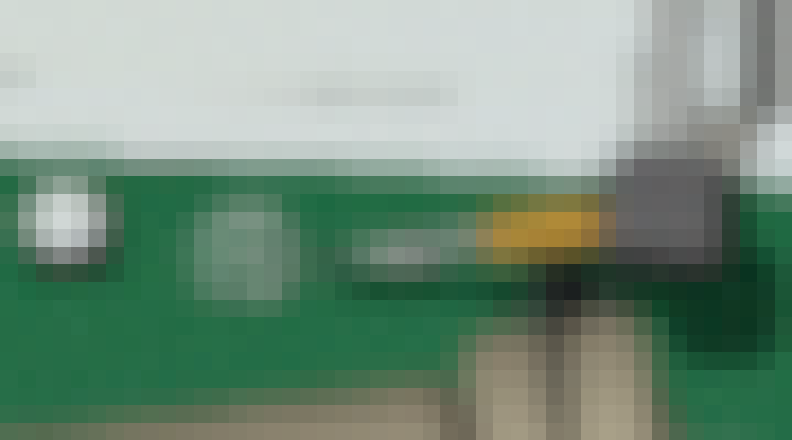

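On plain green the needle's visible end is at top px about (299,204). The geometric estimate is (297.5,204.1), and the ring centroid is near (293.4,204). I'll cross-check in the scene view and compute the offset.

Run:
```python
from h import *
m=np.load('avg1.npy').astype(float);c=cam('top')
w=np.clip(m[200:209,289:298,0]-48,0,None); w[:, 7:]*=(w[:,7:]>15)
v,u=np.mgrid[200:209,289:298]; ru,rv=(w*u).sum()/w.sum(),(w*v).sum()/w.sum()
print('ring',ru,rv,onz(c,ru,rv,.056)*1000)
for t in(297.5,298.7,299.7): print('tip',t,onz(c,t,204,.062)*1000)
fs=[cam('scene') for _ in range(6)];S=fs[0]
s=np.mean([k['frame'].astype(float) for k in fs],0).astype(np.uint8)
for X in([.634,.136,.062],[.634,.130,.062],[.632,.080,.111],[.632,.080,.1065]): print(X,proj(S,X),((proj(S,X)-[340,235])*16).round())
cv2.imwrite('pics/e3.png',cv2.cvtColor(cv2.resize(s[235:265,340:390],(800,480),interpolation=cv2.INTER_CUBIC),cv2.COLOR_RGB2BGR))
```

```text
ring 293.4458259325044 203.70337477797514 [636.38040544 147.87894736  56.        ]
tip 297.5 [634.44701839 136.3792816   62.        ]
tip 298.7 [634.48763011 133.13923277  62.        ]
tip 299.7 [634.52146861 130.43955929  62.        ]
[0.634, 0.136, 0.062] [372.00882648 251.41599665] [512. 263.]
[0.634, 0.13, 0.062] [370.83415383 252.5634702 ] [493. 281.]
[0.632, 0.08, 0.111] [360.79502243 244.19325407] [333. 147.]
[0.632, 0.08, 0.1065] [360.7187521  245.87465993] [332. 174.]
```

View pics/e3.png

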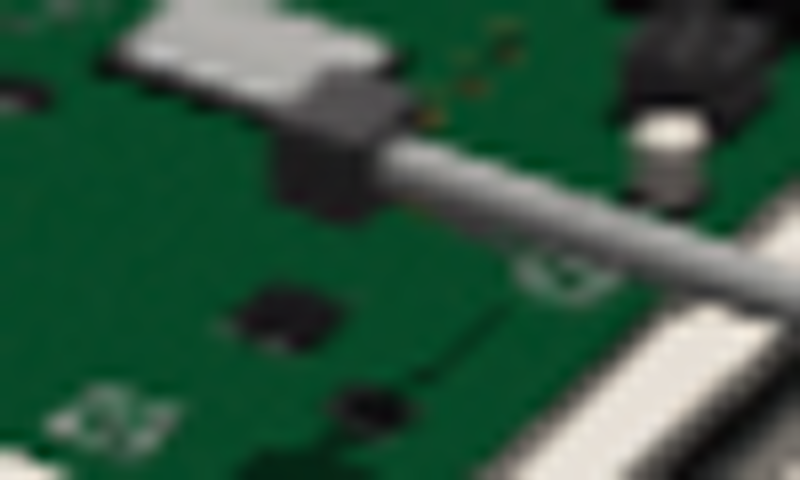

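In the scene crop the ring is at about (570,270) and the needle shadow ends at (505,300). The tip itself is hidden behind the arm, which puts it at y of about 136, so I take the tip as (634.4,135.8) mm. I move the round mark under it.

Call:
jog_arm([
  [[0.002,-0.03,0],[0,0,0]],
  [[0.004,-0.06,0],[0,0,0]],
  [[0.004,-0.06,0],[0,0,0]],
  [[0.004,-0.06,0],[0,0,0]],
  [[0.004,-0.06,0],[0,0,0]],
])

```text
t: 6.05
tool_pos: [0.4888, 0.1152, 0.0626]
orientation: [-0.054, -3.141, 0.001]
force: [1.1, -2.3, -6.1]
opening: 0.0176
gripper_force: 25.0
```

Call:
jog_arm([
  [[0,0,0],[0,0,0]],
  [[0,0,0],[0,0,0]],
  [[0,0,0],[0,0,0]],
  [[0,0,0],[0,0,0]],
  [[0,0,0],[0,0,0]],
])

```text
t: 6.55
tool_pos: [0.4888, 0.1157, 0.0626]
orientation: [-0.054, -3.141, 0.0]
force: [2.0, -1.9, -7.3]
opening: 0.0172
gripper_force: 25.0
```

Run:
```python
from h import *
fs=[cam('top') for _ in range(10)];c=fs[0]
m=np.mean([k['frame'].astype(float) for k in fs],0)
ss=[cam('scene') for _ in range(8)];S=ss[0]
s=np.mean([k['frame'].astype(float) for k in ss],0)
np.savez('round.npz',m=m,s=s)
print(m[198:212,285:310,0].astype(int)); print(robot.read_state()['tool_pos'])
p=proj(S,[.6344,.1358,.056]);print('mark expected scene',p)
u,v=int(p[0]),int(p[1]);print(s[v-5:v+7,u-8:u+9,0].astype(int),u-8,v-5)
# square mark
for X in([.599,.063,.056],):
    p=proj(c,X);u,v=int(p[0]),int(p[1]);print('sq top',p);print(m[v-6:v+7,u-7:u+8,0].astype(int),u-7,v-6)
```

```text
[[192 193 193 193 193 193 195 197 198 197 197 197 199 201 202 202 202 202
  205 208 209 209 208 209 209]
 [120 125 127 127 126 129 137 144 148 147 147 149 157 166 170 169 169 171
  179 191 192 192 191 191 192]
 [ 50  77  96  95  76  56  59  68  72  73  71  71  82  92  92  91  94  96
  104 115 115 115 116 116 121]
 [ 69 128 162 162 132  73  34  33  34  30  35  40  54  57  49  40  32  34
   33  37  42  46  64  86 103]
 [ 91 164 201 204 176 103  37  33  36  34  49  68  83  84  81  78  59  52
   55  62  73  87 116 144 157]
 [ 82 156 198 204 176 106  45  35  36  46  79  97  92  85 103 116 107 102
  102 101 102 115 141 166 168]
 [ 56 115 163 172 140  79  39  36  36  60 100 114  88  77  95 120 128 130
  123 110  94  89 109 125 120]
 [ 38  62  92 101  77  45  35  36  37  60 101 115  94  79  74  80  84  81
   73  65  50  44  51  59  52]
 [ 37  39  37  41  36  35  37  37  37  48  83 102  97  86  72  52  33  27
   28  26  23  26  22  25  16]
 [ 39  34  38  36  38  37  36  35  36  38  51  73  87  93  80  50  37  32
   36  34  34  33  33  29  20]
 [ 39  36  37  35  38  33  37  36  36  36  40  42 
[... 1477 characters left out ...]
[139 114 121 149 157 155 132  84  46  39  36  37  34  59 126]
 [149 124 125 154 162 160 143 101  68  47  38  35  35  69 140]
 [157 136 129 155 165 165 152 123  99  74  55  40  35  72 142]
 [162 141 126 152 168 169 160 145 127 107  84  51  34  73 143]
 [166 146 125 151 170 173 168 155 134 114 109  68  35  73 145]
 [170 150 126 148 172 175 171 155 128 114 113  71  37  74 146]
 [172 155 131 150 173 178 173 150 110 110 112  69  36  78 152]
 [175 159 133 149 175 180 177 152 107 101 102  63  37  89 165]
 [178 163 135 148 177 182 178 157 109  84  75  48  38  89 167]
 [181 168 142 149 177 184 180 163 120  85  55  38  37  89 167]
 [183 173 149 147 177 185 183 165 127  85  49  37  37  90 168]] 317 211
```

The ring centre is now at top px (298.1,204.4), consistent with the tip in both views, and it has been held well over a second. Next I move to the square mark.

Call:
jog_arm([
  [[-0.02,0.04,0],[0,0,0]],
  [[-0.04,0.09,0],[0,0,0]],
  [[-0.065,0.14,0],[0,0,0]],
  [[-0.085,0.19,0],[0,0,0]],
  [[-0.1,0.23,0],[0,0,0]],
])

```text
t: 7.95
tool_pos: [0.5107, 0.1623, 0.0626]
orientation: [-0.053, -3.141, -0.0]
force: [-1.1, -2.3, -5.5]
opening: 0.0174
gripper_force: 25.0
```

Call:
jog_arm([
  [[-0.02,0.04,0],[0,0,0]],
  [[-0.045,0.09,0],[0,0,0]],
  [[-0.066,0.137,0],[0,0,0]],
  [[-0.066,0.137,0],[0,0,0]],
  [[-0.066,0.137,0],[0,0,0]],
])

```text
t: 8.45
tool_pos: [0.525, 0.1886, 0.0626]
orientation: [0.053, 3.14, 0.001]
force: [2.7, 0.7, -8.5]
opening: 0.0173
gripper_force: 25.0
```

```bash
cat > sq.py <<'E'
from h import *
fs=[cam('top') for _ in range(8)];c=fs[0]
m=np.mean([k['frame'].astype(float) for k in fs],0)
ss=[cam('scene') for _ in range(6)];S=ss[0]
s=np.mean([k['frame'].astype(float) for k in ss],0)
print(m[198:212,289:311,0].astype(int)); print(robot.read_state()['tool_pos'])
print(s[247:260,364:381,0].astype(int))
E
python3 sq.py
```

```text
[[ 35  34  37  37  34  33  37  36  37  35  35  37  35  35  35  90 167 206
  209 186 131 107]
 [ 35  33  35  35  35  32  36  36  35  36  35  34  38  35  32  90 169 207
  210 186 133 123]
 [ 35  34  32  34  36  36  35  33  35  33  33  33  32  33  36  89 169 207
  209 186 135 127]
 [ 33  36  35  37  34  38  43  50  50  48  45  44  38  35  38  90 168 206
  206 185 149 146]
 [ 36  36  34  39  34  45  72  91  95  93  90  83  67  55  56  95 161 196
  196 185 171 172]
 [ 38  38  31  35  34  56  97 122 120 121 122 118 110 104 100 112 149 177
  181 180 173 169]
 [ 35  38  36  37  37  57  96 110  98  96  99 113 126 130 122 123 152 178
  183 176 154 139]
 [ 38  40  37  38  37  58  98 111  97  92  78  80  83  80  74  99 155 187
  190 181 158 136]
 [ 35  37  36  38  37  65 109 124 104  95  90  83  53  28  35  85 148 180
  183 175 152 137]
 [ 38  34  38  37  37  65 108 126 113 109 113 101  66  33  46 105 170 201
  199 180 148 126]
 [ 36  37  39  38  35  44  66  77  76  75  82  74  49  34  55 119 180 207
  204 186 154 113]
 [ 37  40  36  37  38  35  34  36  38  43  44  43  37  34  60 125 183 206
  2
[... 461 characters left out ...]
  8   8  12  15  26  44  41  35  47  57  68  78  97 115 129]
 [  8   8   7   8   6   4  32  53  43  17  13  22  37  47  58  69  80]
 [  7   7   8   7   5  57  84  71  69  62  31  36  12  16  21  35  49]
 [  4   8   8   6  57  85  75 101 108  42  87  98  35   5   5  11  16]
 [  4   7   8   6  52  66  44  42  38  61  92  73  14   6   5   7   7]
 [203 134  47   4  17  22  33  61  84  94  71  23   8   5   7   7   8]
 [230 227 206 141  74  43  12  23  33  33  21   8   7   6   6   8   9]
 [183 190 137 186 225 205 165 122  47   7   8   8   7   5  10   9   7]
 [101 103 107 183 228 230 228 226 205 137  46   8   6   6   7   6   4]
 [ 85  85  88 104 117 137 198 230 230 227 225 206 136  47   7  17  27]]
```

The square is centred near (297.6,204.9), against the tip-aligned (298.2,204.4). I nudge it about 1.5 mm.

Call:
jog_arm([
  [[-0.006,-0.008,0],[0,0,0]],
  [[-0.006,-0.008,0],[0,0,0]],
  [[-0.006,-0.008,0],[0,0,0]],
  [[-0.006,-0.008,0],[0,0,0]],
  [[-0.006,-0.008,0],[0,0,0]],
])

```text
t: 9.65
tool_pos: [0.5256, 0.1862, 0.0626]
orientation: [-0.054, -3.141, 0.0]
force: [-1.2, -0.0, -7.6]
opening: 0.0173
gripper_force: 25.0
```

Call:
jog_arm([
  [[0,0,0],[0,0,0]],
  [[0,0,0],[0,0,0]],
  [[0,0,0],[0,0,0]],
  [[0,0,0],[0,0,0]],
  [[0,0,0],[0,0,0]],
])

```text
t: 10.15
tool_pos: [0.5256, 0.1862, 0.0626]
orientation: [-0.054, -3.141, 0.0]
force: [-2.0, -1.4, -7.0]
opening: 0.0172
gripper_force: 25.0
```

```bash
python3 sq.py
```

```text
[[ 35  36  34  35  34  34  36  36  35  35  34  34  36  37  33  37  95 169
  206 211 199 166]
 [ 38  35  35  38  37  36  35  35  33  33  33  35  33  33  35  37  97 171
  206 208 196 166]
 [ 39  34  35  35  34  34  35  39  39  36  38  37  36  34  34  44 102 173
  205 204 190 165]
 [ 38  36  35  38  37  35  41  58  68  57  56  58  53  40  33  54 115 176
  202 199 187 172]
 [ 36  38  35  36  35  36  58  91 102  83  77  95  95  69  57  73 124 173
  192 190 186 183]
 [ 34  36  38  32  37  43  70 108 115  87  85 120 134 114  99 108 138 169
  179 182 176 171]
 [ 34  35  39  38  37  41  67  96 102  83  80 120 140 134 122 118 143 171
  181 173 152 137]
 [ 37  38  37  35  39  43  63  85  92  83  77  98 111  90  74  81 131 174
  188 176 146 125]
 [ 35  32  39  37  38  41  64  93 103 101  90  83  74  45  22  58 120 167
  180 166 134 124]
 [ 37  36  39  38  37  42  65 100 120 121 110  93  72  44  33  76 148 193
  202 180 130 118]
 [ 37  36  39  36  37  35  45  62  76  77  69  61  50  40  38  89 166 206
  210 186 130  99]
 [ 47  38  38  36  36  38  38  37  39  39  37  36  37  38  35  89 168 208
  2
[... 461 characters left out ...]
  9   5  12  16  28  43  41  35  47  58  68  80  98 115 129]
 [  8   5   8   8   5   7   9  17  23  19  13  21  37  48  59  68  80]
 [  8   8   7   8   8   6  57  84  70  41  21   6  10  15  22  37  50]
 [  6   6   7   4   7  56  64  66  75  50  68  71  34   7  10  11  15]
 [  6   7   6  14  88  97  29  37  57  46  89 101  36   7   9   8   7]
 [134  46   6   9  33  39  83 108  80  74  79  40  14   8   6   5   7]
 [226 204 164 118  22  10  29  41  42  44  25   9   5   5   5   7   7]
 [227 200 129 183 204 136  46   6  12  11   6   6   8   7   5   7   6]
 [116 111 172 226 230 227 225 206 137  46   7   9   6   6   8   9   7]
 [ 87  85 104 117 148 207 231 231 228 225 206 136  47   7   6   7   7]]
```

The square is centred at (298.2,204.6), which matches the tip, and it has been held over 1 s. I release and rise.

Call:
jog_arm([
  [[0,0,0],[0,0,0]],
  [[0,0,0],[0,0,0]],
  [[0,0,0],[0,0,0]],
  [[0,0,0],[0,0,0]],
  [[0,0,0],[0,0,0]],
], hand=-1)

```text
t: 11.35
tool_pos: [0.5261, 0.1864, 0.0631]
orientation: [0.054, 3.14, 0.0]
force: [-0.7, -1.7, -0.8]
opening: 0.0531
gripper_force: 0.0
```

Call:
jog_arm([
  [[0,0,-0.2],[0,0,0]],
  [[0,0,-0.4],[0,0,0]],
  [[0,0,-0.6],[0,0,0]],
  [[0,0,-0.8],[0,0,0]],
  [[0,0,-0.8],[0,0,0]],
])

```text
t: 11.85
tool_pos: [0.5291, 0.1872, 0.2303]
orientation: [0.053, 3.13, 0.005]
force: [0.8, -0.5, 0.8]
opening: 0.091
gripper_force: 0.0
```

Run:
```python
from h import *
fs=[cam('top') for _ in range(6)];c=fs[0];m=np.mean([k['frame'].astype(float) for k in fs],0);f=m
print(m[200:210,293:304,0].astype(int))
cv2.imwrite('pics/t3.png',cv2.cvtColor(m.astype(np.uint8),cv2.COLOR_RGB2BGR))
r,g=f[...,0],f[...,1]
for th in (80,100,120): 
  R=rect(c,box((f.min(2)>th),428,459,222,254),.028);print('hs',R,cv2.boxPoints(R).round(1).tolist())
  p=[proj(c,[.607,.23,.0595])]; 
gray=(f.max(2)-f.min(2)<35)&(f.min(2)>115)
u,v=p[0].astype(int);print(u,v)
k=box(gray,u-13,u+13,v-14,v+14);print('proc',rect(c,k,.0595))
print('board',rect(c,cv2.morphologyEx(box((g>r+25)&(g>f[...,2]+15),225,345,165,275).astype(np.uint8),cv2.MORPH_CLOSE,np.ones((5,5))),.056))
S=cam('scene');s=S['frame'].astype(int)
cv2.imwrite('pics/s3.png',s[...,::-1].astype(np.uint8))
print('hs scene tray-plane',rect(S,box(s.min(2)>90,225,262,335,368),.028))
```

```text
[[ 36  37  36  38  40  39  40  41  37  33  34]
 [ 36  37  49  66  69  58  56  59  57  38  37]
 [ 35  42  67 100 105  83  79 103 103  71  56]
 [ 37  40  71 108 115  86  88 128 140 117 101]
 [ 36  44  67  97 102  84  83 116 138 134 122]
 [ 36  44  64  86  91  83  73  85  94  83  71]
 [ 37  45  70 100 106  99  88  81  65  40  25]
 [ 40  47  77 109 123 121 111  95  73  44  31]
 [ 40  41  50  68  78  76  71  64  51  39  37]
 [ 39  37  34  37  37  39  38  36  38  35  38]]
hs ((553.8073120117188, -260.7852478027344), (36.352935791015625, 46.885765075683594), 56.246360778808594) [[524.2000122070312, -262.8999938964844], [563.2000122070312, -288.8999938964844], [583.4000244140625, -258.70001220703125], [544.4000244140625, -232.60000610351562]]
hs ((554.0931396484375, -260.6094665527344), (34.840904235839844, 46.69071578979492), 54.49518585205078) [[525.0, -261.20001220703125], [563.0, -288.29998779296875], [583.2000122070312, -260.0], [545.2000122070312, -232.89999389648438]]
hs ((553.6849975585938, -260.25634765625), (32.66310119628906, 43.04611587524414), 56.28147888183594) [[526.7000122070312, -261.8999938964844], [562.5, -285.79998779296875], [580.7000122070312, -258.6000061035156], [544.7999877929688, -234.6999969482422]]
262 213
proc ((610.5336303710938, 233.54653930664062), (75.37930297851562, 68.03617858886719), 1.79705011844635)
board ((645.6021118164062, 150.8469696044922), (74.94921112060547, 68.21231842041016), 1.2906126976013184)
hs scene tray-plane ((557.0038452148438, -263.61004638671875), (31.99893569946289, 43.272926330566406), 56.43623352050781)
```

The square is still in place after release. The heat sink measures about (555.3,-262) mm with its short side at 56.4°, and the two views agree. I go to it with the fingers partly open, since fully open they would hit the tray wall.

```bash
python3 -c "
from h import *
plan(555.3,-262,230,56.4)"
```

```text
shift [-0.229 -2.234 -0.045] turn [-0.001 -0.002  0.352] mm [  30.6 -448.     9.3] yaw 88.04 t 12.2 F [-0.5  0.1  0.2] op 0.0932 g 0.0
```

Call:
jog_arm([
  [[-0.08,-0.8,0],[0,0,0]],
  [[-0.08,-0.8,0],[0,0,0]],
  [[-0.08,-0.8,0],[0,0,0]],
  [[-0.08,-0.8,0],[0,0,0]],
  [[-0.08,-0.8,0],[0,0,0]],
], hand=-0.1)

```text
t: 12.7
tool_pos: [0.5358, 0.0242, 0.2217]
orientation: [-0.059, -3.14, -0.0]
force: [0.6, 1.1, -0.6]
opening: 0.0575
gripper_force: 0.0
```

Call:
jog_arm([
  [[-0.08,-0.8,0],[0,0,0]],
  [[-0.08,-0.8,0],[0,0,0]],
  [[-0.08,-0.8,0],[0,0,0]],
  [[-0.08,-0.8,0],[0,0,0]],
  [[-0.08,-0.8,0],[0,0,0]],
])

```text
t: 13.2
tool_pos: [0.5467, -0.1346, 0.2219]
orientation: [-0.056, -3.14, -0.001]
force: [-0.3, -0.2, -0.3]
opening: 0.0515
gripper_force: 0.0
```

Call:
jog_arm([
  [[-0.07,-0.634,0],[0,0,0.352]],
  [[-0.07,-0.634,0],[0,0,0.352]],
  [[-0.07,-0.634,0],[0,0,0.352]],
  [[-0.07,-0.634,0],[0,0,0.352]],
  [[-0.07,-0.634,0],[0,0,0.352]],
])

```text
t: 13.7
tool_pos: [0.557, -0.2598, 0.222]
orientation: [-0.91, -3.006, -0.002]
force: [-0.7, 0.2, -0.3]
opening: 0.0511
gripper_force: 0.0
```

Run:
```python
from h import *
fs=[cam('top') for _ in range(8)];c=fs[0];f=np.mean([k['frame'].astype(float) for k in fs],0)
r,g,b=f[...,0],f[...,1],f[...,2]
print(f[200:210,293:304,0].astype(int))
u,v=proj(c,[.607,.231,.0595]).astype(int)
for th in (90,110,130):
  k=box((r>th),u-10,u+10,v-12,v+12);R=rect(c,k,.0595);print('proc',R)
print('board',rect(c,cv2.morphologyEx(box((g>r+25)&(g>b+15),225,345,165,275).astype(np.uint8),cv2.MORPH_CLOSE,np.ones((5,5))),.056))
fs=[cam('scene') for _ in range(4)];S=fs[0];f=np.mean([k['frame'].astype(float) for k in fs],0)
u,v=proj(S,[.607,.231,.0595]).astype(int)
for th in (90,110,130): print('proc scene',rect(S,box(f[...,0]>th,u-14,u+14,v-9,v+9),.0595))
plan(555.3,-262,100,56.4)
```

```text
[[ 36  34  39  38  41  36  38  36  34  35  30]
 [ 36  36  48  66  71  58  55  58  57  40  31]
 [ 36  40  66  98 102  81  76 100 102  69  56]
 [ 34  41  72 109 114  87  87 126 139 115 102]
 [ 37  43  66  95 101  83  82 115 136 131 122]
 [ 37  43  63  86  90  82  73  85  93  85  75]
 [ 34  47  70  97 104  99  87  78  64  38  22]
 [ 37  47  75 109 121 119 109  93  72  45  32]
 [ 36  38  53  67  74  77  71  63  51  35  33]
 [ 38  37  36  38  38  36  35  38  38  35  35]]
proc ((600.80810546875, 233.02821350097656), (38.35136032104492, 29.970539093017578), 0.7361805438995361)
proc ((602.1595458984375, 234.16607666015625), (35.6338996887207, 27.22676658630371), 0.7826768159866333)
proc ((602.1738891601562, 233.11831665039062), (36.02091598510742, 24.41373634338379), 1.9280372858047485)
board ((621.2315673828125, 203.30667114257812), (172.00062561035156, 128.06874084472656), 88.1126480102539)
proc scene ((603.2404174804688, 233.43878173828125), (26.29029655456543, 37.09891128540039), 87.49227905273438)
proc scene ((602.7364501953125, 232.7300262451172), (24.830059051513672, 35.25132369995117), 87.49227905273438)
proc scene ((603.0757446289062, 233.33627319335938), (23.371204376220703, 34.80168533325195), 86.99556732177734)
shift [ 0.004 -0.004  0.614] turn [-0.  0. -0.] mm [  -1.1   -0.2 -122.7] yaw 56.38 t 14.3 F [-0.7  0.3 -0.6] op 0.0512 g 0.0
```

Processor lid at about (602.6,233.3) mm in both views. I descend on the heat sink.

Call:
jog_arm([
  [[0.004,-0.003,0.2],[0,0,0]],
  [[0.004,-0.003,0.4],[0,0,0]],
  [[0.004,-0.003,0.6],[0,0,0]],
  [[0.004,-0.003,0.8],[0,0,0]],
  [[0.004,-0.003,0.8],[0,0,0]],
])

```text
t: 14.8
tool_pos: [0.5507, -0.2593, 0.0557]
orientation: [-0.906, -2.996, -0.004]
force: [-0.2, 0.4, -0.3]
opening: 0.0513
gripper_force: 0.0
```

Call:
jog_arm([
  [[0,0,0.06],[0,0,0]],
  [[0,0,0.12],[0,0,0]],
  [[0,0,0.18],[0,0,0]],
  [[0,0,0.2],[0,0,0]],
  [[0,0,0.2],[0,0,0]],
])

```text
t: 15.3
tool_pos: [0.5551, -0.2617, 0.0222]
orientation: [-0.909, -3.007, -0.0]
force: [0.7, 0.0, -0.7]
opening: 0.0514
gripper_force: 0.0
```

```bash
python3 -c "
from h import *
plan(555.3,-262,7,56.4)"
```

```text
shift [-0.002 -0.001  0.076] turn [-0. -0. -0.] mm [  0.2  -0.3 -15.2] yaw 56.36 t 15.3 F [ 0.7  0.  -0.7] op 0.0514 g 0.0
```

Call:
jog_arm([
  [[0,0,0.04],[0,0,0]],
  [[0,0,0.076],[0,0,0]],
  [[0,0,0.076],[0,0,0]],
  [[0,0,0.076],[0,0,0]],
  [[0,0,0.076],[0,0,0]],
])

```text
t: 15.8
tool_pos: [0.5555, -0.262, 0.0077]
orientation: [0.909, 3.007, -0.0]
force: [-0.4, -0.1, 0.2]
opening: 0.051
gripper_force: 0.0
```

Call:
jog_arm([
  [[0,0,0],[0,0,0]],
  [[0,0,0],[0,0,0]],
  [[0,0,0],[0,0,0]],
  [[0,0,0],[0,0,0]],
  [[0,0,0],[0,0,0]],
], hand=1, squeeze=20)

```text
t: 16.3
tool_pos: [0.5555, -0.262, 0.0077]
orientation: [0.909, 3.007, -0.0]
force: [-0.0, 0.2, 1.8]
opening: 0.0298
gripper_force: 20.0
```

Call:
jog_arm([
  [[0,0,0],[0,0,0]],
  [[0,0,0],[0,0,0]],
  [[0,0,0],[0,0,0]],
  [[0,0,0],[0,0,0]],
  [[0,0,0],[0,0,0]],
])

```text
t: 16.8
tool_pos: [0.5555, -0.262, 0.0076]
orientation: [0.909, 3.007, -0.0]
force: [-0.3, 0.6, 3.2]
opening: 0.0299
gripper_force: 20.0
```

Call:
jog_arm([
  [[0,0,-0.1],[0,0,0]],
  [[0,0,-0.3],[0,0,0]],
  [[0,0,-0.5],[0,0,0]],
  [[0,0,-0.7],[0,0,0]],
  [[0,0,-0.9],[0,0,0]],
])

```text
t: 17.3
tool_pos: [0.5549, -0.2616, 0.1885]
orientation: [-0.909, -3.006, -0.0]
force: [-0.0, -1.5, -0.4]
opening: 0.0299
gripper_force: 20.0
```

```bash
python3 -c "
from h import *
plan(602.6,233.3,200,88)
cv2.imwrite('pics/g.png',cam('scene')['frame'][150:420,130:450,::-1])"
```

```text
shift [ 1.172  2.192 -0.057] turn [ 0.    -0.001 -0.352] mm [ 47.7 494.9  11.5] yaw 56.36 t 17.3 F [-0.  -1.5 -0.4] op 0.0299 g 19.999854303896427
```

Call:
jog_arm([
  [[0.06,0.12,-0.02],[0,0,0]],
  [[0.14,0.27,-0.05],[0,0,0]],
  [[0.24,0.45,-0.08],[0,0,0]],
  [[0.34,0.63,-0.08],[0,0,0]],
  [[0.43,0.8,-0.08],[0,0,0]],
])

```text
t: 17.85
tool_pos: [0.5722, -0.0794, 0.2031]
orientation: [-0.909, -3.007, -0.0]
force: [0.7, 0.4, -0.0]
opening: 0.0295
gripper_force: 20.0
```

Call:
jog_arm([
  [[0.09,0.17,0],[0,0,0]],
  [[0.18,0.34,0],[0,0,0]],
  [[0.27,0.5,0],[0,0,0]],
  [[0.35,0.65,0],[0,0,0]],
  [[0.4,0.75,0],[0,0,0]],
])

```text
t: 18.35
tool_pos: [0.5885, 0.0906, 0.2027]
orientation: [-0.906, -3.007, -0.0]
force: [-0.2, -1.4, -0.6]
opening: 0.03
gripper_force: 20.0
```

Call:
jog_arm([
  [[0.06,0.12,0],[0,0,-0.07]],
  [[0.12,0.24,0],[0,0,-0.14]],
  [[0.18,0.36,0],[0,0,-0.21]],
  [[0.24,0.48,0],[0,0,-0.28]],
  [[0.3,0.58,0],[0,0,-0.352]],
])

```text
t: 18.85
tool_pos: [0.603, 0.2192, 0.2025]
orientation: [-0.046, -3.14, 0.0]
force: [0.5, -0.4, -1.0]
opening: 0.0301
gripper_force: 20.0
```

Call:
jog_arm([
  [[0,0,0],[0,0,0]],
  [[0,0,0],[0,0,0]],
  [[0,0,0],[0,0,0]],
  [[0,0,0],[0,0,0]],
  [[0,0,0],[0,0,0]],
])

```text
t: 19.35
tool_pos: [0.6033, 0.2171, 0.2035]
orientation: [0.056, 3.141, -0.0]
force: [-0.3, 0.3, -0.7]
opening: 0.0298
gripper_force: 20.0
```

```bash
python3 -c "
from h import *
plan(602.6,233.3,100,88)"
```

```text
shift [0.007 0.081 0.517] turn [-0.     0.    -0.001] mm [  -0.7   16.2 -103.5] yaw 87.94 t 19.35 F [-0.3  0.3 -0.7] op 0.0298 g 19.999751038849354
```

Call:
jog_arm([
  [[0.007,0.04,0.1],[0,0,0]],
  [[0.007,0.08,0.2],[0,0,0]],
  [[0.007,0.081,0.32],[0,0,0]],
  [[0.007,0.081,0.44],[0,0,0]],
  [[0.007,0.081,0.51],[0,0,0]],
])

```text
t: 19.85
tool_pos: [0.6013, 0.2335, 0.0991]
orientation: [-0.055, -3.139, 0.001]
force: [-0.9, -0.9, -0.6]
opening: 0.0302
gripper_force: 20.0
```

Call:
jog_arm([
  [[0,0,0],[0,0,0]],
  [[0,0,0],[0,0,0]],
  [[0,0,0],[0,0,0]],
])

```text
t: 20.15
tool_pos: [0.6036, 0.2344, 0.1034]
orientation: [0.054, 3.138, 0.001]
force: [-0.4, -0.1, -1.0]
opening: 0.0302
gripper_force: 20.0
```

Run:
```python
from h import *
fs=[cam('scene') for _ in range(8)];S=fs[0];f=np.mean([k['frame'].astype(float) for k in fs],0)
s=robot.read_state();p=s['tool_pos']
plan(602.6,233.3,69.5,88)
# predicted hs corners (underside) if centred on TCP
a=np.radians(-2);ex=np.array([np.cos(a),np.sin(a)]);ey=np.array([-ex[1],ex[0]])
o=np.array([330,190])
for zz in(-.0037,.0203):
  for i,j in((1,-1),(1,1),(-1,-1),(-1,1)): 
    X=np.r_[p[:2]+i*.02*ex+j*.015*ey,p[2]+zz]; q=proj(S,X);print(zz,i,j,q.round(1),((q-o)*9).round())
cv2.imwrite('pics/h.png',cv2.resize(f[190:256,330:418].astype(np.uint8),None,fx=9,fy=9,interpolation=cv2.INTER_CUBIC)[...,::-1])
```

```text
shift [-0.001 -0.005  0.161] turn [0. 0. 0.] mm [  0.1  -0.9 -32.2] yaw 88.04 t 20.55 F [ 0.4 -0.4 -0.5] op 0.0299 g 19.999762549996376
-0.0037 1 -1 [384.  222.5] [486. 293.]
-0.0037 1 1 [389.7 217.6] [537. 249.]
-0.0037 -1 -1 [369.9 218.1] [359. 253.]
-0.0037 -1 1 [375.7 213.3] [412. 210.]
0.0203 1 -1 [384.5 214. ] [491. 216.]
0.0203 1 1 [390.3 209.2] [543. 173.]
0.0203 -1 -1 [370.3 209.6] [363. 177.]
0.0203 -1 1 [376.2 205. ] [416. 135.]
```

View pics/h.png

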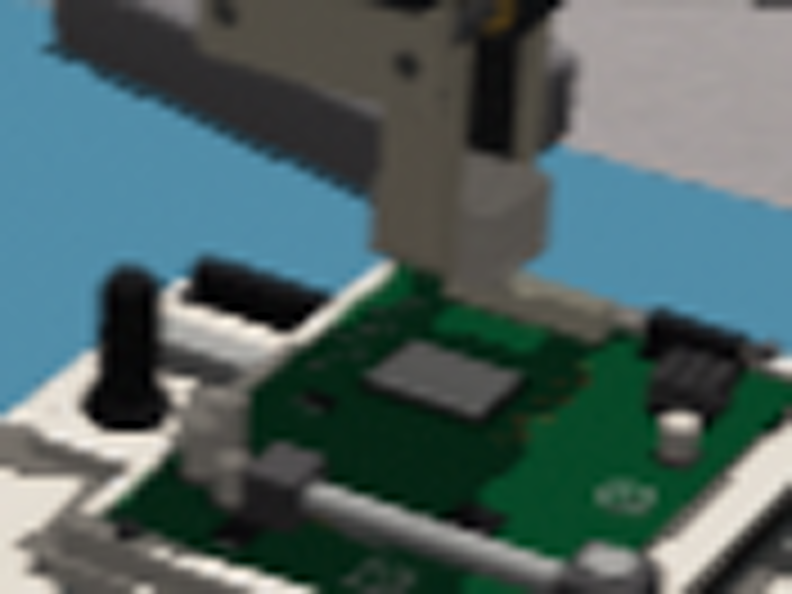

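The heat sink hangs square in the grip. The right edge of its end face is at crop (547,173–250), and the prediction for a centred hold is (547,177)–(541,253), so it is within about 1 mm. The lid is clear below at (445,378). Lowering to hover.

Call:
jog_arm([
  [[0,-0.005,0.03],[0,0,0]],
  [[0,-0.005,0.07],[0,0,0]],
  [[0,-0.005,0.11],[0,0,0]],
  [[0,-0.005,0.135],[0,0,0]],
  [[0,-0.005,0.145],[0,0,0]],
])

```text
t: 21.05
tool_pos: [0.6015, 0.233, 0.0709]
orientation: [-0.054, -3.139, 0.001]
force: [0.4, 0.1, -0.8]
opening: 0.0301
gripper_force: 20.0
```

Call:
jog_arm([
  [[0,0,0.006],[0,0,0]],
  [[0,0,0.012],[0,0,0]],
  [[0,0,0.016],[0,0,0]],
  [[0,0,0.016],[0,0,0]],
  [[0,0,0.016],[0,0,0]],
])

```text
t: 21.55
tool_pos: [0.6025, 0.2333, 0.0695]
orientation: [0.054, 3.141, 0.0]
force: [0.3, 0.6, -0.5]
opening: 0.0298
gripper_force: 20.0
```

Run:
```python
from h import *
plan(602.6,233.3,69.5,88)
fs=[cam('top') for _ in range(6)];f=np.mean([k['frame'].astype(float) for k in fs],0)
print(f[200:210,293:304,0].astype(int))
fs=[cam('scene') for _ in range(8)];S=fs[0];f=np.mean([k['frame'].astype(float) for k in fs],0)
p=robot.read_state()['tool_pos'];a=np.radians(-2);ex=np.array([np.cos(a),np.sin(a)]);ey=np.array([-ex[1],ex[0]])
for n,C,z in(('hs',p[:2],p[2]-.0037),('lid',np.array([.6026,.2333]),.0595)):
  for i,j in((1,-1),(1,1),(-1,-1)): print(n,i,j,proj(S,np.r_[C+i*.02*ex+j*.015*ey,z]).round(1))
cv2.imwrite('pics/i.png',cv2.resize(f[205:250,360:405].astype(np.uint8),(594,594),interpolation=cv2.INTER_CUBIC)[...,::-1])
print(f[222:238,376:396,1].astype(int))
```

```text
shift [-0.001  0.    -0.   ] turn [0. 0. 0.] mm [0.1 0.  0. ] yaw 88.04 t 21.55 F [ 0.3  0.6 -0.5] op 0.0298 g 19.99992549419403
[[ 18  12  14  19  21  28  31  38  39  33  34]
 [ 15  11  26  27  30  29  43  57  59  40  37]
 [ 15  14  31  47  51  42  61  99 103  71  55]
 [ 16  16  33  55  60  47  70 123 139 116 101]
 [ 14  17  31  48  53  46  58 105 135 135 123]
 [ 19  15  27  41  52  47  45  64  83  80  74]
 [ 22  17  36  44  53  51  49  47  44  26  23]
 [ 16  18  40  53  62  62  54  48  38  22  26]
 [ 14  14  21  32  36  36  33  32  23  12  29]
 [ 18  10  12  16  13  15  18  13  18  11  30]]
hs 1 -1 [382.9 234. ]
hs 1 1 [388.6 229. ]
hs -1 -1 [369.  229.4]
lid 1 -1 [382.9 236.1]
lid 1 1 [388.6 231. ]
lid -1 -1 [369.  231.5]
[[ 79  77  73  76  85 100  96  90  93  95  92  90  89 123 139 121 121 121
  124 133]
 [ 79  76  72  81  92  94  90  92  97  94  90  86  82  89  94  98 109 116
  119 121]
 [ 80  77  73  81  88  90  96 101  95  89  84  80  80  82  84  85  88  89
   93 104]
 [ 79  78  75  77  84  89  94  94  89  84  79  81  81  82  84  84  84  85
   85  87]
 [ 79  78  75  77  80  81
[... 295 characters left out ...]
  36  36
   36  55]
 [ 79  78  74  78  81  81  82  80  79  79  80  72  53  38  36  36  38  37
   38  58]
 [ 72  72  74  78  81  81  82  81  79  78  80  70  43  36  38  36  36  36
   38  40]
 [ 81  75  75  79  82  82  82  84  83  81  75  47  25  34  36  36  38  38
   36  54]
 [ 86  89  84  83  82  83  83  82  84  76  48  23  28  38  36  38  37  37
   55  71]
 [ 35  50  70  86  89  85  84  85  71  37  20  29  36  37  37  35  36  55
   71  74]
 [ 25  22  27  34  50  70  87  76  33  19  29  35  37  38  37  54  70  71
   73  73]
 [ 35  36  33  28  28  25  35  30  20  32  37  38  39  57  69  69  73  72
   73  73]
 [ 36  37  37  35  34  31  29  29  33  36  36  38  37  58  73  73  73  73
   73  73]]
```

Run:
```python
from h import *
im=cv2.imread('pics/h.png')[...,::-1].astype(float)
im=cv2.resize(im.astype(np.uint8),(88,66),interpolation=cv2.INTER_AREA).astype(int)
print('red-blue rows208-224,u380-394');print((im[18:34,50:65,0]-im[18:34,50:65,2]))
print('lid G');print(im[36:48,38:62,0])
S=cam('scene');a=np.radians(-2);ex=np.array([np.cos(a),np.sin(a)]);ey=np.array([-ex[1],ex[0]])
for i,j in((1,-1),(1,1),(-1,-1),(-1,1)): print('lid',i,j,proj(S,np.r_[np.array([.6026,.2333])+i*.02*ex+j*.015*ey,.0595]).round(1))
f=S['frame'].astype(int)
print('now R-B rows 212-230');print((f[212:231,380:396,0]-f[212:231,380:396,2]));print(f[212:231,380:396,0])
```

```text
red-blue rows208-224,u380-394
[[ 13  11   9   9   8   9   9  12  10 -24 -68 -85 -88 -87 -87]
 [ 13  11   9  10   9   9  10  10  10   0 -23 -62 -86 -87 -87]
 [ 13  11   9   9   8   9   9   9  10   9  -3 -50 -85 -88 -87]
 [ 13  11  10   8   9   9  10   9  10   8  -5 -53 -85 -88 -88]
 [ 14  11   9  10   9   9   9   8   9   8 -10 -56 -85 -88 -86]
 [ 13  10   9   9   9   8   8   8   9   8 -14 -59 -86 -87 -87]
 [ 13  10   8   7   8   8   7   8   8   7 -16 -62 -87 -88 -87]
 [ 12   9   9   8   8   9   8   7   8   6 -21 -65 -87 -87 -87]
 [ 13   9   8   8   8   9   8   8   8   7 -23 -67 -87 -86 -86]
 [ 12  10   8   7   8   9   8   8  10   5 -34 -73 -87 -87 -87]
 [ 13   9   8   8   8   8   8   7   3 -28 -67 -85 -87 -88 -87]
 [ 12   9   9   8   8   8   9  -3 -42 -75 -85 -89 -88 -86 -87]
 [ 12   9   7   8   7   9  10   3 -15 -40 -70 -83 -85 -86 -89]
 [ 12  11  10   9   8   9  12  14  13   8  -8 -22 -40 -69 -81]
 [ 11  13  13  12  12  12  13  17  18  18  15  12   8   0 -12]
 [ -3   3   9  12  12  13  13  14  13  14  15  14  16  17  16]]
lid G
[[ 8 12 28 28 18 20  9  6  5  4  5  6  5  4  6  8  7  7
[... 2806 characters left out ...]
 103  87  82  79  82  81  83]
 [ 87  97  99  94  94 100 100  99  99 104 108 109 101  87  81  83]
 [ 90 104 105  94  98  99  93  94  94 126 144 125 123 119 115 102]
 [ 96 100  94  96 103  98  93  89  83  93  95  97 108 120 123 121]
 [ 93  96 100 105  98  93  90  83  86  88  86  89  88  91  97 107]
 [ 86  92 101  99  95  88  84  83  83  84  87  88  88  87  89  91]
 [ 82  85  84  89  88  86  86  87  85  71  48  54  79  89  89  90]
 [ 85  87  85  84  86  86  85  88  85  63  14  16  23  36  56  79]
 [ 86  87  87  87  86  86  85  84  87  66  11   9   3  14  14  25]
 [ 87  88  87  88  84  85  89  92  73  39   9   3   5   1  11   6]
 [ 86  85  87  83  83  84  83  72  34  10   7   0   6   9  17  17]]
```

The heat sink measures within about 1 mm of the lid centre, and the square mark is still under the tip. Nothing is in contact, so I'm handing in.

```bash
python3 -c "
from plant import robot
print(robot.close_job())"
```

```text
the job is handed in; nothing more can be done
None
```

I handed the job in at about 22 s of the 61 s allowed, but the interface gave no verdict. By my measurements, the round mark and then the square mark were each held under the needle tip for over a second. The heat sink hovers level about 6 mm above the lid, within roughly 1 mm of centre. The needle tip was hard to see, so I place the marks under it only to about 1–3 mm against the 4 mm limit.

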